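Set a stirrer shaft in a V-block fixture for a run-out check

ROBOT

A 6-joint arm with a two-finger parallel gripper is mounted at the origin on a cart in front of the work surface, level with it; the furniture and walls round the work are solid. World frame = base frame: x ahead of the robot, y to its left, z up, the work surface at z = 0. Lengths are in mm, angles in rad, forces in N, time in s.
With the tool pointing down it reaches from about 350 to 775 mm from the base axis. Payload 7.3 kg.
Tool frame: the origin (TCP) lies on the centre line of the jaws, within the pads' length; the fingertips stand bot.tip_reach ahead of it and the grasp point (between the pads) lies 6 mm ahead of it (bot.tip_reach is the distance from the TCP to the fingertips, in mm); z points along the fingers, y is the direction in which the jaws open and shut (so a half turn about z gives the same grasp; the last joint's range is limited). The gripper opens to 92 mm and grips with 3 to 60 N. Pads are 19 mm wide; open, the fingers measure 130 mm over their backs; the gripper's body (75 mm by 190 mm) begins 47 mm behind the grasp point.
Start: joints at [-1.446, 0.342, 1.524, -0, 1.275, -0.146], TCP at [140.46, -505.879, 251.741] pointing down, gripper open.
Joint ranges: [-2.53, 2.53], [-0.77, 2.02], [0.04, 2.7], [-1, 4.14], [0.28, 2.66], [-3.11, 3.11]. Speed limits (rad/s): [2.57, 2.57, 3.14, 3.14, 3.14, 3.14].

INTERFACE

Orientations are given as [roll, pitch, yaw] about the fixed x, y, z axes, in that order (R = Rz(yaw) Ry(pitch) Rx(roll)).
In Python, from plant import bot gives the robot as it stands.
- The arm moves only by the tool step_arm, never from a script. Its argument "deltas" is a list of rows, each a list of 6 numbers: the shift along the tool's x, y, z in mm, then the turn, a rotation vector about the tool's x, y, z in rad. A call has 1 to 5 rows; each row is the pose to reach, as a shift and turn from the pose commanded when the call began, along the tool's axes at that moment; what a row does not reach only later rows make up. A row lasts 1/12 s, in which the tool goes at most 41.7 mm and 7.16 degrees, less where a joint would pass 70% of its speed; a pose out of reach is approached as far as the arm can. A call with a gripper value outside its range is refused whole. "fingers" is the finger opening in mm, from 0 to 91.8, set as the call begins (left out, the last holds). The fingers move at their own pace and stop on an object; the grip force is fixed at half the most. Time passes only in rows, so rows that repeat a pose let the fingers close. It gives the time, the measured TCP pose, the force and the opening at its end, in the units of the state.
- bot.get_obs(): the state, without advancing time (a new reading comes with each control period).
- bot.capture(name): name is "side" or "top" or "wrist"; returns a dict with "color" (420x560x3 uint8, red, green, blue), "fx", "fy", "cx", "cy" (pixels), "R" (3x3) and "t" (3): a world point X has camera coordinates R X + t. Camera axes: x right, y down, z forward; pixel columns grow to the right and rows downward; lengths in mm; the calibration is good to about 2 mm. A picture is of the moment at which its call begins. There is no depth.
- bot.close_job(): hands the job in, once; it reports no verdict.
Trained networks look in a picture, given as the dict that the camera call returned (one of the last four; its "shot" number tells which), for a name from the list of things; names that differ only in an ending like _2 or _b are one class to them, and where a whole thing is asked for, a point or a joint stands for the part that bears it (a point fixed in the world has none). Each returns a list of dicts, best first, with "p" (0 to 1); they miss things now and then, are a little off and sometimes report something else, mostly with a low value. They report only what shows in the picture. A call takes as long as a camera call.
- bot.boxes_of(query, picture): "rect" ([centre column, centre row, width, height] in pixels, round what is visible of it).
The state is a dict: "time": time; "joint_positions": joint angles; "dq": joint speeds; "tau": joint torques, N m; "tool_pos": TCP position; "tcp_rot": TCP orientation; "contact_force": force on the tool from outside, world axes, zero at the start; "moment": the same for the moment, N m; "grip_width": finger opening in mm.
Only numpy, scipy, OpenCV 4.12 (cv2) and the standard library are available. Lean on these libraries where they do the work, as an engineer would, in place of code of your own. Each camera call takes 0.05 s, during which the arm holds its last target. There are 200 camera calls.

TASK

Get the long stepped shaft ready for its run-out check: push the loose V-block across the fixture plate, without lifting it, until it lies flush along the rail, then take the long shaft from the grey rest and lower it, without dropping it, into the V-block so that it sits down in both Vs, midway along the block. Then let go and swing the keeper arm fully closed over the shaft. Leave the short roller in the rest and the other things on the bench where they are.

Things in the scene. Friction and masses are not known exactly. Their poses are not given: they have to be found in the camera images.
- fixture: Fixed aluminium plate on the bench, 8 mm thick; its place and yaw vary. Origin on the bench under the plate, z up. In its frame the plate spans x -85 to 80, y -100 to 100 mm. A 20 mm round post (axis at x = 58, y = 45 mm) behind the rail carries the keeper. The V-block is flush when its origin is at x = 8 mm in this frame and both y axes are parallel.
- rail_face (a point): Middle of the face of the steel rail that looks to the V-block (fixture frame x = 28, y = 0, z = 21 mm; the face looks to the fixture's -x). The rail stands on the plate along the fixture's y: 180 mm long, 12 mm thick, 26 mm high, top 34 mm above the bench.
- vblock: Loose steel double V-block, 40 (x) x 150 (y) x 38 (z) mm, 0.5 to 0.8 kg, askew on the plate on the -x side of the rail, 10 to 35 mm from it. Origin: centre of its underside, 8 mm above the bench; long axis y, z up. A base bar 12 mm high carries two uprights of full width, at y = 38 to 72 and -38 to -72 mm; the 76 mm gap between them is room for fingers.
- v_seat (a point): Where the centre of a seated 24 mm shaft comes to lie: 41 mm above the V-block's underside (49 mm above the bench), midway along it; axes as the V-block's. Each upright has a 90 degree V along y, 28 mm wide at the top, its apex 24 mm and its top 38 mm above the underside.
- shaft_centre (a point): Centre of the long steel shaft: 24 mm diameter over the middle 110 mm, with a journal of 14 mm diameter and 20 mm length at each end, 150 mm in all, 0.25 to 0.5 kg. Its axis is this frame's y (the frame may be rolled about it). It starts level in one of the rest's two places, centre 45 mm above the bench, up to 10 mm off the middle lengthwise.
- roller_centre (a point): Centre of the plain short steel roller (24 mm diameter, 90 mm long, no journals, axis y) that lies in the other place of the rest. Not to be used.
- rest: Fixed grey plastic rest, 136 (x) x 94 (y) mm, base 8 mm thick; origin on the bench under its centre, z up; its place and yaw vary. Two places at x = -42 and 42 mm, each a pair of V notches in uprights 10 mm thick and 42 mm high at y = -35 and 35 mm; 60 mm lie free between the uprights for fingers. The shafts lie along its y.
- keeper (a joint): Swing angle of the keeper arm about its upright post, rad: 0 = fully closed, against its stop, pointing to the fixture's -x across the rail and over the shaft; grows to 1.5 as it swings open towards the fixture's +y. Stays where it is left; moving it takes about 1.5 N at the knob. Starts at 0.9 to 1.35.
- keeper_pivot (a point): Point on the keeper's upright pivot axis, at the arm's mid-height, 68 mm above the bench. The arm is a dark steel flat, 16 mm wide, 64 to 72 mm above the bench (3 mm above a seated shaft), reaching 64 mm from the axis.
- keeper_knob (a point): Middle of the upright black knob pin on the keeper arm, 89 mm above the bench: 12 mm diameter, from 72 to 106 mm above the bench, 50 mm from the pivot axis. At joint angle a it stands in the fixture's frame at x = 58 - 50 cos a, y = 45 + 50 sin a mm. Closed, it stands over the shaft.
- red_cap_bottle: Bystander: white bottle with a red cap, 38 mm diameter, 70 mm high, between the fixture and the rest; origin at its underside.
- vial_a: Bystander: brown vial, 15 mm diameter, 44 mm high, near the bench's front; origin at its underside.
- vial_b: Bystander: another such vial near it.
- dish: Bystander: round lidded dish, 64 mm diameter, 13 mm high; origin at its underside.
- timer_box: Bystander: white timer lying at the left, 52 x 66 x 20 mm; origin at its underside.

How it is judged:
By the outcome, as a careful person would: the job done as asked, in the order asked, and still so for the second after the job is handed in, with the robot touching nothing.
It also fails if it takes over 61 s, if anything falls off the work surface, if the arm or the gripper's body presses on something with over 40 N, if the wrist force passes 120 N, or if a joint passes its speed limit or range.

## Working session

There is one attempt and no reset: what is moved stays moved. The work goes in short steps, Python scripts to look and compute and a tool call to move; the robot and the scene stay as the last step left them, time stands still between calls to the robot, and variables do not carry over. Pictures are saved under pics/ and viewed, about 8 in all and at most 12, crops included, and the job is handed in when it is done.

Besides the shell and the picture viewer there is one more tool, called after "Call:" as name(argument=value, ...), one argument or row to a line, values as JSON. step_arm: Moves the arm, as the interface text tells. Its arguments: {"type":"object","properties":{"deltas":{"type":"array"},"fingers":{"type":"number"}},"required":["deltas"]}

```bash
ls; mkdir -p pics; python3 - <<'E'
from plant import bot
import cv2
print(bot.tip_reach, bot.get_obs())
for n in ("top","side"):
    c=bot.capture(n); cv2.imwrite(f"pics/{n}0.png",c["color"][:,:,::-1])
    print(n,c["fx"],c["cx"],c["cy"],c["R"],c["t"])
    for q in ("fixture","vblock","shaft_centre","roller_centre","rest","keeper","keeper_knob","red_cap_bottle","vial_a","dish","timer_box"):
        print(q,[([round(v) for v in b["rect"]],round(b["p"],2)) for b in bot.boxes_of(q,c)[:3]])
E
```

```text
pics
25.0 {'time': 0.0, 'joint_positions': array([-1.44602527e+00,  3.42741574e-01,  1.52501044e+00,  2.54670653e-05,
        1.27539715e+00, -1.45995349e-01]), 'dq': array([ 9.35861628e-04,  2.50754477e-04,  4.63708929e-05, -4.95902445e-04,
        4.44615404e-04,  9.80204253e-04]), 'tau': array([ 3.24854584e-03, -4.31232798e+01, -2.44221890e+01,  7.20433728e-02,
        5.57705818e-02, -1.08338377e-04]), 'tool_pos': array([ 140.40666326, -505.49824034,  251.0374464 ]), 'tcp_rot': array([-3.14005624e+00, -2.50530387e-04,  2.70758777e-01]), 'contact_force': array([ 0.12888971,  0.07178966, -0.58224733]), 'moment': array([ 0.0197825 , -0.02808841, -0.03807725]), 'grip_width': 91.96639764512737}
top 463.07628473698935 278.49565468124956 213.03684070668655 [[-0.04052121 -0.99917449  0.00289169]
 [-0.97690433  0.03901004 -0.21008605]
 [ 0.20979982 -0.01133785 -0.97767862]] [ 118.25616275  587.57798782 1286.73304948]
fixture [([254, 233, 78, 72], 0.79), ([256, 237, 51, 26], 0.63)]
vblock [([256, 237, 53, 29], 0.74)]
shaft_centre [([382, 237, 57, 8], 0.94)]
roller_centre [([386, 212, 33, 1
[... 413 characters left out ...]
9205 -0.4534879  -0.88451129]
 [ 0.19366311  0.86307554 -0.46647102]] [-537.88219901  153.78496924 1007.57796755]
fixture [([264, 201, 86, 71], 0.81)]
vblock [([261, 213, 34, 42], 0.57)]
shaft_centre [([279, 291, 15, 54], 0.94)]
roller_centre [([322, 288, 18, 35], 0.87), ([265, 201, 82, 66], 0.47)]
rest [([297, 302, 52, 46], 0.91)]
keeper [([268, 177, 21, 14], 0.63)]
keeper_knob [([268, 176, 23, 18], 0.44)]
red_cap_bottle [([255, 243, 17, 31], 0.71), ([321, 289, 14, 32], 0.41)]
vial_a [([229, 256, 8, 16], 0.57), ([324, 288, 18, 36], 0.33)]
dish [([343, 235, 25, 17], 0.92), ([229, 258, 6, 17], 0.62), ([298, 301, 63, 54], 0.35)]
timer_box [([212, 186, 16, 14], 0.73), ([280, 290, 16, 50], 0.4)]
```

```bash
python3 - <<'E'
import cv2
a=cv2.imread("pics/top0.png")[160:300,160:430]; cv2.imwrite("pics/top0c.png",cv2.resize(a,None,fx=2.9,fy=2.9,interpolation=cv2.INTER_CUBIC))
a=cv2.imread("pics/side0.png")[140:340,190:370]; cv2.imwrite("pics/side0c.png",cv2.resize(a,None,fx=3,fy=3,interpolation=cv2.INTER_CUBIC))
E
```

```text
(no output)
```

View pics/top0c.png

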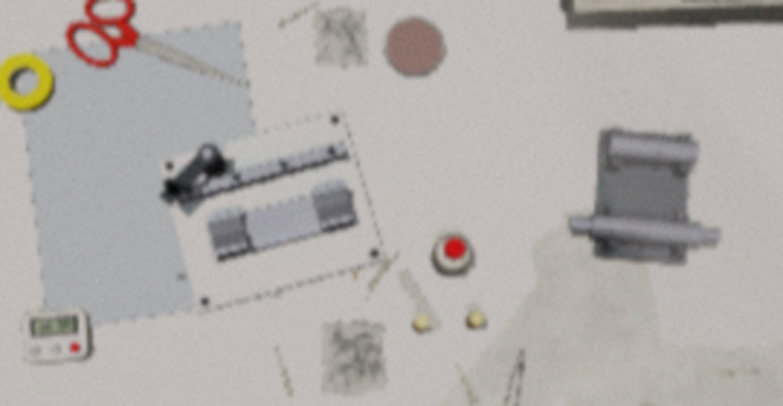

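View pics/side0c.png

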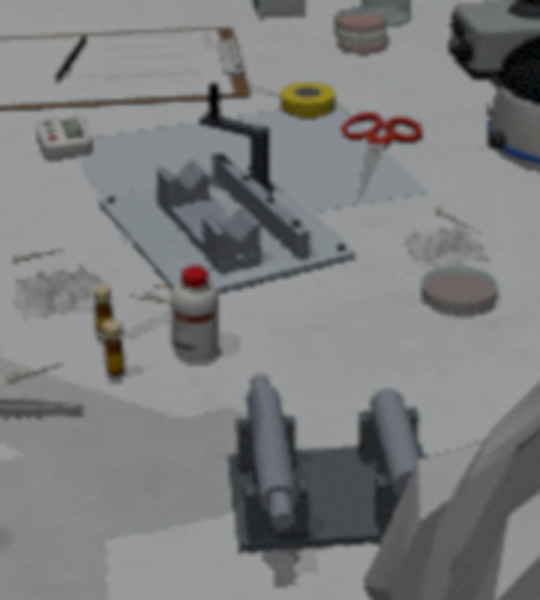

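```bash
cat > h.py <<'E'
import numpy as np, cv2
from plant import bot
from scipy.spatial.transform import Rotation as Ro
def ray(c,u,v,z):
    d=np.linalg.solve(c["R"],np.array([(u-c["cx"])/c["fx"],(v-c["cy"])/c["fy"],1])); o=-np.linalg.inv(c["R"])@c["t"]
    return (o+d*(z-o[2])/d[2])
def proj(c,X):
    p=(c["R"]@np.atleast_2d(X).T).T+c["t"]; return np.c_[p[:,0]/p[:,2]*c["fx"]+c["cx"],p[:,1]/p[:,2]*c["fy"]+c["cy"]]
def fit2(m,w): # model->world rigid 2D : x,y,yaw
    m=np.array(m,float);w=np.array(w,float)[:,:2];a=m-m.mean(0);b=w-w.mean(0)
    t=np.arctan2((a[:,0]*b[:,1]-a[:,1]*b[:,0]).sum(),(a*b).sum());R=rot(t)
    return np.r_[w.mean(0)-R@m.mean(0),t],np.linalg.norm(b-a@R.T,axis=1)
def rot(t): return np.array([[np.cos(t),-np.sin(t)],[np.sin(t),np.cos(t)]])
def to(pose,p): return pose[:2]+rot(pose[2])@np.array(p)
def rel(target,yaw=None,o=None):
    """delta row (tool axes) from measured pose to target pos, tool down with yaw"""
    o=o or bot.get_obs(); R=Ro.from_euler("xyz",o["tcp_rot"])
    d=R.inv().apply(np.array(target)-o["tool_pos"])
    r=np.zeros(3) if yaw is None else (R.inv()*Ro.from_euler("xyz",[np.pi,0,yaw])).as_rotvec()
    return np.round(np.r_[d,r],3)
E
python3 - <<'E'
from h import *
c=bot.capture("top")
px=lambda u,v,z:ray(c,160+u/2.9,160+v/2.9,z)
F=fit2([(80,100),(80,-100),(-85,-100),(-85,100)],[px(163,160,8),px(341,113,8),px(383,262,8),px(200,312,8)]);print("fix",F)
a,b=px(570,224,45),px(720,237,45);print("shaft",(a+b)/2,np.linalg.norm(a-b),np.arctan2(*(a-b)[[1,0]])-np.pi/2)
a,b=px(609,149,45),px(697,154,45);print("roller",(a+b)/2,np.linalg.norm(a-b))
print("bottle",px(455,249,70),"knob",px(172,188,106),px(207,155,72))
V=[px(208,212,46),px(350,182,46)];print("vb",V)
w=bot.capture("wrist");print(w["fx"],w["cx"],w["cy"],-w["R"].T@w["t"],w["R"])
print(rel([560,80,330],F[0][2]),bot.get_obs()["tool_pos"],bot.get_obs()["tcp_rot"])
E
```

```text
fix (array([5.48591283e+02, 1.71204282e+02, 2.25278251e-01]), array([3.87791868, 3.57857833, 3.33376283, 2.95929192]))
shaft [ 504.62373223 -205.3269813    45.        ] 150.94496906152452 -0.12773541067851002
roller [ 585.38704208 -220.65502891   45.        ] 89.60444253510775
bottle [490.10657437 -10.97521468  70.        ] knob [555.34065108 261.99800114 106.        ] [593.98299018 230.75736684  72.        ]
vb [array([540.89421311, 233.27847831,  46.        ]), array([565.91892658,  89.08995318,  46.        ])]
305.91140999536907 277.95530807873826 214.17321952305153 [ 220.19215422 -483.3476871   385.04149901] [[ 2.67511416e-01 -9.63554495e-01 -6.14009170e-04]
 [-9.18382593e-01 -2.55163070e-01  3.02432175e-01]
 [-2.91566555e-01 -8.03401640e-02 -9.53170710e-01]]
[ 5.60968e+02 -4.52324e+02 -7.83120e+01  0.00000e+00  0.00000e+00
  4.50000e-02] [ 140.44967167 -505.8887108   251.72901362] [3.14150954e+00 6.78788082e-06 2.70757689e-01]
```

```bash
python3 - <<'E'
from h import *
print(rel([495,-225,225],1.443), Ro.from_euler("xyz",[np.pi,0,.2708]).as_matrix())
E
```

```text
[ 416.761 -175.829   26.712    0.       0.      -1.172] [[ 9.63557203e-01  2.67502368e-01  3.27595919e-17]
 [ 2.67502368e-01 -9.63557203e-01 -1.18001724e-16]
 [ 0.00000000e+00  1.22464680e-16 -1.00000000e+00]]
```

Call:
step_arm(
  deltas=[
    [36,-15,2,0,0,-0.1],
    [72,-30,5,0,0,-0.2],
    [108,-45,7,0,0,-0.3],
    [144,-60,9,0,0,-0.4],
    [180,-75,11,0,0,-0.5],
  ],
)

```text
time: 1.72
tool_pos: [294.9, -384.2, 240.8]
tcp_rot: [3.141, 0.0, 0.775]
contact_force: [0.0, -1.2, 0.1]
grip_width: 92.0
```

```bash
python3 - <<'E'
from h import *
o=bot.get_obs();print(o["tool_pos"],o["tcp_rot"],o["time"],rel([495,-225,225],1.443))
E
```

```text
[ 294.91180831 -384.21669231  240.7624098 ] [3.14117120e+00 1.04128358e-04 7.75090237e-01] 1.7167 [254.353  26.273  15.747   0.      0.     -0.668]
```

Call:
step_arm(
  deltas=[
    [40,4,3,0,0,-0.12],
    [80,8,5,0,0,-0.24],
    [120,12,8,0,0,-0.36],
    [160,16,10,0,0,-0.48],
    [200,20,13,0,0,-0.6],
  ],
)

```text
time: 2.13
tool_pos: [452.7, -259.0, 227.9]
tcp_rot: [3.141, 0.0, 1.377]
contact_force: [-1.0, -0.6, 0.4]
grip_width: 91.7
```

```bash
python3 - <<'E'
from h import *
o=bot.get_obs();print(o["tool_pos"],o["tcp_rot"],o["time"])
w=bot.capture("wrist");cv2.imwrite("pics/w1.png",w["color"][:,:,::-1]);np.save("w1.npy",w,allow_pickle=True)
for q in ("shaft_centre","roller_centre"): print(q,bot.boxes_of(q,w)[:2])
print(rel([505,160,225],1.796))
E
```

```text
[ 452.65905324 -258.96008867  227.89673273] [3.14098175e+00 4.32213375e-04 1.37674779e+00] 2.1333
shaft_centre [{'rect': [319.2, 130.2, 25.3, 158.2], 'p': 0.91}]
roller_centre [{'rect': [406.2, 131.4, 29.3, 95.9], 'p': 0.75}]
[420.622 -29.997   2.458  -0.     -0.     -0.421]
```

View pics/w1.png

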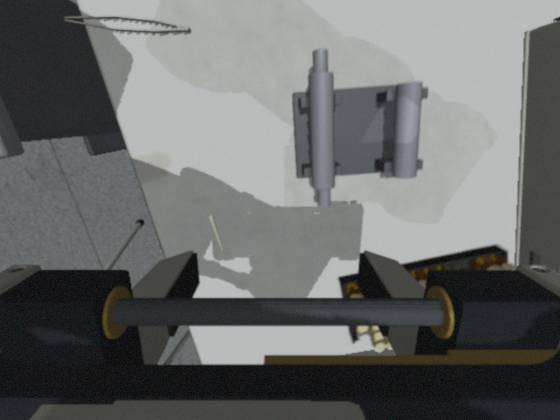

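```bash
python3 - <<'E'
from h import *
w=np.load("w1.npy",allow_pickle=True).item()
a,b=ray(w,320.5,51,45),ray(w,324.5,206,45);print("shaft",(a+b)/2,np.linalg.norm(a-b),np.arctan2(*(a-b)[[1,0]])-np.pi/2)
a,b=ray(w,410,84,45),ray(w,405,177,45);print("roller",(a+b)/2,np.linalg.norm(a-b))
E
```

```text
shaft [ 509.84689207 -202.3372568    45.        ] 149.94701706290522 -0.12326169168745893
roller [ 593.27104926 -217.09315085   45.        ] 90.03621368555497
```

Call:
step_arm(
  deltas=[
    [40,-3,0,0,0,-0.04],
    [80,-6,0,0,0,-0.08],
    [120,-9,0,0,0,-0.12],
    [160,-12,0,0,0,-0.16],
    [200,-15,0,0,0,-0.2],
  ],
)

```text
time: 2.7
tool_pos: [475.6, -61.2, 227.9]
tcp_rot: [3.141, 0.001, 1.569]
contact_force: [2.0, -0.2, 0.1]
grip_width: 91.6
```

Call:
step_arm(
  deltas=[
    [40,5,0,0,0,-0.04],
    [80,10,0,0,0,-0.08],
    [120,15,0,0,0,-0.12],
    [140,20,0,0,0,-0.16],
    [140,20,0,0,0,-0.2],
  ],
)

```text
time: 3.12
tool_pos: [496.5, 81.0, 227.9]
tcp_rot: [3.141, -0.001, 1.774]
contact_force: [-0.4, -0.1, -0.4]
grip_width: 92.0
```

```bash
python3 - <<'E'
from h import *
o=bot.get_obs();print(o["tool_pos"],o["tcp_rot"],o["time"])
w=bot.capture("wrist");cv2.imwrite("pics/w2.png",w["color"][:,:,::-1]);np.save("w2.npy",w,allow_pickle=True)
cv2.imwrite("pics/w2c.png",cv2.resize(w["color"][0:300,100:500,::-1],None,fx=2,fy=2,interpolation=cv2.INTER_CUBIC))
E
```

```text
[496.52268793  80.9576548  227.91631011] [ 3.14065074e+00 -5.67560292e-04  1.77390846e+00] 3.1167
```

View pics/w2c.png

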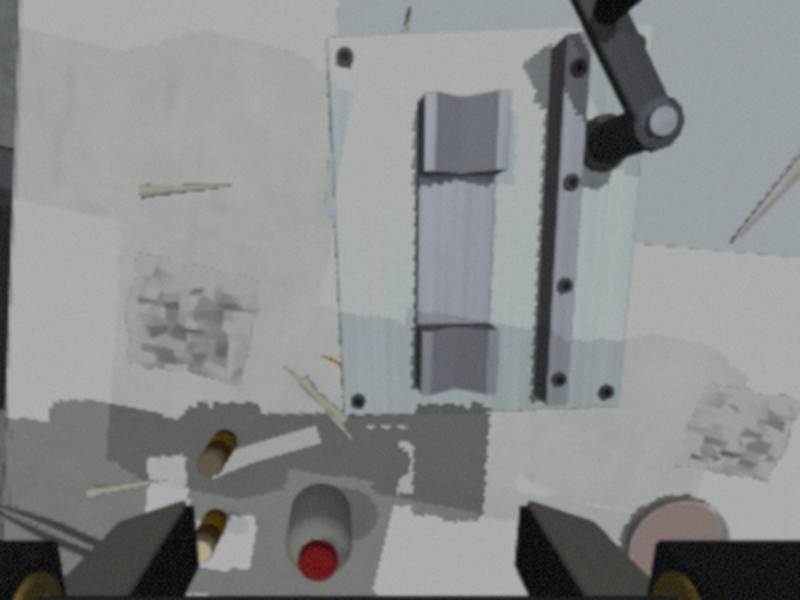

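```bash
cat > fit.py <<'E'
from h import *
from scipy.optimize import least_squares
def fitpx(c,m,px,x0):
    m=np.array(m,float);px=np.array(px,float)
    def X(p): return np.c_[p[:2]+m[:,:2]@rot(p[2]).T,m[:,2]]
    r=least_squares(lambda p:(proj(c,X(p))-px).ravel(),x0,loss="soft_l1",x_scale=[1,1,.01])
    return r.x,np.round((proj(c,X(r.x))-px),1)
E
python3 - <<'E'
from fit import *
w=np.load("w2.npy",allow_pickle=True).item()
P=lambda L:[(100+u/2,v/2) for u,v in L]
F,e=fitpx(w,[(-85,100,8),(-85,-100,8),(80,-100,8),(80,100,8),(28,-90,34),(40,-90,34)],P([(328,38),(344,416),(620,406),(652,26),(545,403),(568,403)]),[548,171,.225]);print("F",F,e.tolist())
V,e=fitpx(w,[(-20,72,46),(20,72,46),(20,38,46),(-20,38,46),(-20,-38,46),(20,-38,46),(20,-72,46),(-20,-72,46)],P([(425,93),(511,91),(508,170),(423,170),(422,327),(497,325),(495,393),(420,388)]),[545,165,.2]);print("V",V,e.tolist())
print("V in F",rot(-F[2])@(V[:2]-F[:2]),V[2]-F[2])
piv=to(F,(58,45));print("pivot",piv,proj(w,[*piv,72]),ray(w,100+663/2,60,72))
c=bot.capture("top")
print("bottle",ray(w,100+318/2,560/2,70))
k=bot.boxes_of("keeper_knob",w);print(k[:2])
k=ray(w,100+610/2,3,72);print("knob",k,rot(-F[2])@(k[:2]-F[:2]))
for a in (.9,1.0,1.1,1.2,1.3): print(a,proj(w,[*to(F,(58-50*np.cos(a),45+50*np.sin(a))),72])*2-[200,0],proj(w,[*to(F,(58-64*np.cos(a),45+64*np.sin(a))),72])*2-[200,0])
E
```

```text
F [5.53186064e+02 1.75623904e+02 2.44063277e-01] [[-1.2, -0.6], [0.1, 0.6], [-0.4, 0.2], [1.3, -2.2], [0.5, 1.1], [-0.2, 0.7]]
V [5.33946931e+02 1.64634429e+02 2.18158867e-01] [[-0.1, -1.4], [0.4, -1.1], [-0.3, -0.6], [0.2, 0.1], [-0.6, 1.4], [0.8, 1.8], [-0.0, -0.1], [-0.2, 3.0]]
V in F [-21.32454334  -6.01470457] -0.025904410228614644
pivot [598.59304648 233.30584227] [[429.62556955  61.21113685]] [599.83864111 234.52146387  72.        ]
bottle [494.1823061   -4.71302428  70.        ]
[{'rect': [414.0, 39.0, 60.0, 77.9], 'p': 0.81}]
knob [563.97000781 269.99749168  72.        ] [33.26949019 88.97082928]
0.9 [[593.45516623  20.33901848]] [[573.93685377  -9.9438816 ]]
1.0 [[603.99062276  11.65773423]] [[587.51920829 -21.35767639]]
1.1 [[615.18019297   4.08203015]] [[601.9894273  -31.33809487]]
1.2 [[626.90056012  -2.28975154]] [[617.18409037 -39.74690558]]
1.3 [[639.01926376  -7.37362986]] [[632.92585502 -46.46538376]]
```

```bash
cat >> h.py <<'E'
F=np.array([553.19,175.62,.2441])
def relF(x,y,z,dyaw): return rel([*to(F,(x,y)),z],F[2]+dyaw)
def inF(o=None):
    o=o or bot.get_obs(); return np.round(np.r_[rot(-F[2])@(o["tool_pos"][:2]-F[:2]),o["tool_pos"][2],o["tcp_rot"][2]-F[2],o["contact_force"],o["grip_width"],o["time"]],2)
E
python3 -c "
from h import *
print(relF(-66,-6,140,0),inF())"
```

```text
[7.5930e+01 9.5510e+00 8.7677e+01 0.0000e+00 1.0000e-03 1.5240e+00] [-79.06 -81.35 227.72   1.52   0.28  -1.02  -0.66  91.8    3.27]
```

Call:
step_arm(
  deltas=[
    [15,2,15,0,0,0.12],
    [30,4,30,0,0,0.24],
    [45,6,45,0,0,0.36],
    [60,8,60,0,0,0.48],
    [76,10,70,0,0,0.6],
  ],
)

```text
time: 3.68
tool_pos: [490.7, 153.6, 156.5]
tcp_rot: [-3.141, 0.001, 1.16]
contact_force: [0.8, 0.7, -0.6]
grip_width: 92.1
```

Call:
step_arm(
  deltas=[
    [0,0,3,0,0,0.12],
    [0,0,6,0,0,0.24],
    [0,0,9,0,0,0.36],
    [0,0,12,0,0,0.48],
    [0,0,15,0,0,0.6],
  ],
)

```text
time: 4.1
tool_pos: [491.2, 153.2, 142.6]
tcp_rot: [3.141, 0.0, 0.56]
contact_force: [0.4, -0.6, 0.0]
grip_width: 91.7
```

Call:
step_arm(
  deltas=[
    [0,0,0,0,0,0.12],
    [0,0,0,0,0,0.24],
    [0,0,0,0,0,0.324],
    [0,0,0,0,0,0.324],
  ],
)

```text
time: 4.43
tool_pos: [491.3, 153.2, 142.8]
tcp_rot: [3.141, -0.0, 0.24]
contact_force: [-0.0, 0.6, 0.3]
grip_width: 91.6
```

```bash
python3 -c "
from h import *
print(relF(-66,-6,46,0),inF())
w=bot.capture('wrist');cv2.imwrite('pics/w3.png',w['color'][:,:,::-1]);np.save('w3.npy',w,allow_pickle=True)"
```

```text
[-5.2300e-01 -7.9200e-01  9.6826e+01  0.0000e+00 -0.0000e+00 -5.0000e-03] [-6.5480e+01 -6.7600e+00  1.4283e+02 -0.0000e+00 -2.0000e-02  6.3000e-01
  3.2000e-01  9.1590e+01  4.4300e+00]
```

View pics/w3.png

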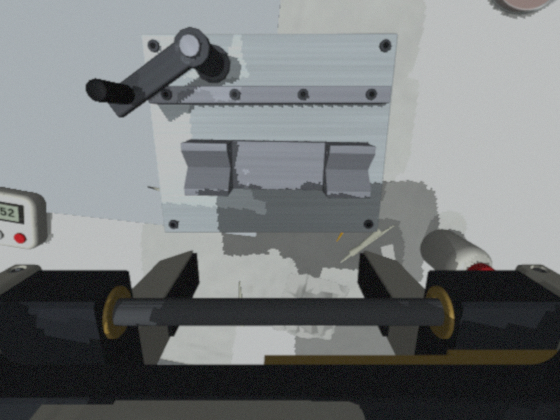

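```bash
python3 - <<'E'
from fit import *
w=np.load("w3.npy",allow_pickle=True).item()
G,e=fitpx(w,[(80,100,8),(80,-100,8),(-85,-100,8),(-85,100,8)],[(143,35),(397,34),(379,233),(166,233)],F);print(G,e.tolist())
# local edge refinement of rows: gradients along columns
g=cv2.cvtColor(w["color"],cv2.COLOR_RGB2GRAY).astype(float)
V,e=fitpx(w,[(-20,72,46),(20,72,46),(20,38,46),(-20,38,46),(-20,-38,46),(20,-38,46),(20,-72,46),(-20,-72,46)],[(184,193),(183,142),(232,141),(231,193),(328,194),(325,144),(374,146),(371,194)],[534,164.6,.218]);print(V,e.tolist())
print(rot(-G[2])@(V[:2]-G[:2]),V[2]-G[2])
k=ray(w,97,90,106);k=rot(-G[2])@(k[:2]-G[:2]);print("knob",k,np.arctan2(k[1]-45,58-k[0]))
p=ray(w,190,46,72);print(rot(-G[2])@(p[:2]-G[:2]))
for x,n in ((28,"face"),(40,"back")): print(n,proj(w,[[*to(G,(x,y)),34] for y in (90,0,-90)]).round(1).tolist())
E
```

```text
[5.51921550e+02 1.74242516e+02 2.42468872e-01] [[-1.4, -0.1], [2.7, -0.0], [0.0, 0.0], [-0.2, 0.6]]
[5.35408619e+02 1.63763829e+02 2.21896218e-01] [[1.3, 0.4], [-1.7, -1.7], [-4.3, 0.1], [-1.7, 1.2], [-0.4, 1.8], [6.2, -1.0], [3.4, -2.2], [0.4, 2.6]]
[-18.54582973  -6.20741138] -0.0205726538541241
knob [32.53540776 87.92032812] 1.0353185243895084
[59.45575468 46.74517252]
face [[149.8, 104.7], [270.5, 104.3], [391.3, 103.9]]
back [[147.7, 87.3], [270.3, 87.0], [393.1, 86.6]]
```

Call:
step_arm(
  deltas=[
    [0,0,35,0,0,0],
    [0,0,70,0,0,0],
    [0,0,96,0,0,0],
    [0,0,96,0,0,0],
  ],
)

```text
time: 4.82
tool_pos: [487.9, 153.5, 42.4]
tcp_rot: [-3.141, 0.009, 0.247]
contact_force: [-1.2, 0.4, -0.4]
grip_width: 91.8
```

Call:
step_arm(
  deltas=[
    [6,0,0,0,0,0],
    [12,0,0,0,0,0],
    [18,0,0,0,0,0],
    [24,0,0,0,0,0],
    [30,0,0,0,0,0],
  ],
)

```text
time: 5.23
tool_pos: [519.1, 162.1, 48.2]
tcp_rot: [3.141, 0.003, 0.247]
contact_force: [-10.8, -1.6, 8.8]
grip_width: 91.9
```

```bash
sed -i 's/^F=.*/F=np.array([552.5,175.0,.243])/' h.py; python3 -c "
from h import *
print(inF())
w=bot.capture('wrist');cv2.imwrite('pics/w4.png',w['color'][:,:,::-1])"
```

```text
[-35.54  -4.49  48.23   0.   -10.81  -1.6    8.76  91.93   5.23]
```

View pics/w4.png

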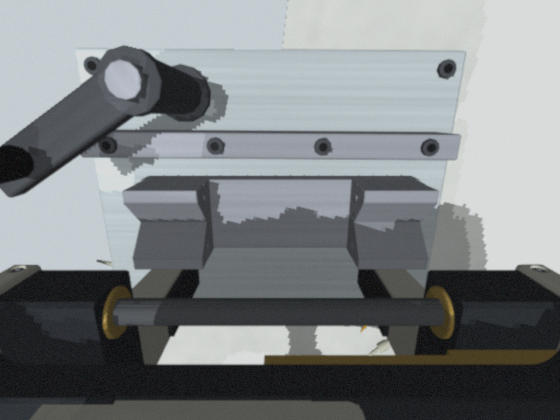

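Call:
step_arm(
  deltas=[
    [3,0,0,0,0,0],
    [6,0,0,0,0,0],
    [9,0,0,0,0,0],
    [9,0,0,0,0,0],
  ],
)

```text
time: 5.62
tool_pos: [529.1, 164.7, 48.0]
tcp_rot: [3.141, -0.0, 0.247]
contact_force: [-5.3, -0.0, 4.0]
grip_width: 91.7
```

Call:
step_arm(
  deltas=[
    [1.5,0,0,0,0,0],
    [3,0,0,0,0,0],
    [3,0,0,0,0,0],
  ],
)

```text
time: 5.87
tool_pos: [530.7, 165.1, 48.1]
tcp_rot: [-3.142, 0.003, 0.247]
contact_force: [-9.5, -1.9, 6.9]
grip_width: 91.8
```

Call:
step_arm(
  deltas=[
    [1,0,0,0,0,0],
    [2,0,0,0,0,0],
    [2,0,0,0,0,0],
  ],
)

```text
time: 6.12
tool_pos: [530.8, 165.2, 48.1]
tcp_rot: [-3.142, 0.007, 0.247]
contact_force: [-16.0, -4.5, 13.3]
grip_width: 92.0
```

Call:
step_arm(
  deltas=[
    [1,0,0,0,0,0],
    [2,0,0,0,0,0],
    [2,0,0,0,0,0],
  ],
)

```text
time: 6.37
tool_pos: [530.8, 165.2, 48.1]
tcp_rot: [-3.142, 0.011, 0.247]
contact_force: [-22.8, -6.5, 18.9]
grip_width: 92.1
```

Call:
step_arm(
  deltas=[
    [-8,0,0,0,0,0],
    [-20,0,0,0,0,0],
    [-30,0,-20,0,0,0],
    [-30,0,-55,0,0,0],
    [-30,0,-90,0,0,0],
  ],
)

```text
time: 6.78
tool_pos: [506.6, 159.0, 138.5]
tcp_rot: [3.142, -0.001, 0.247]
contact_force: [0.6, -0.9, 0.6]
grip_width: 91.6
```

```bash
python3 -c "
from h import *
print(inF())
w=bot.capture('wrist');np.save('w5.npy',w,allow_pickle=True)
cv2.imwrite('pics/w5.png',cv2.resize(w['color'][:270,80:480,::-1],None,fx=2,fy=2,interpolation=cv2.INTER_CUBIC))"
```

```text
[-48.37  -4.54 138.47   0.     0.6   -0.94   0.64  91.55   6.78]
```

View pics/w5.png

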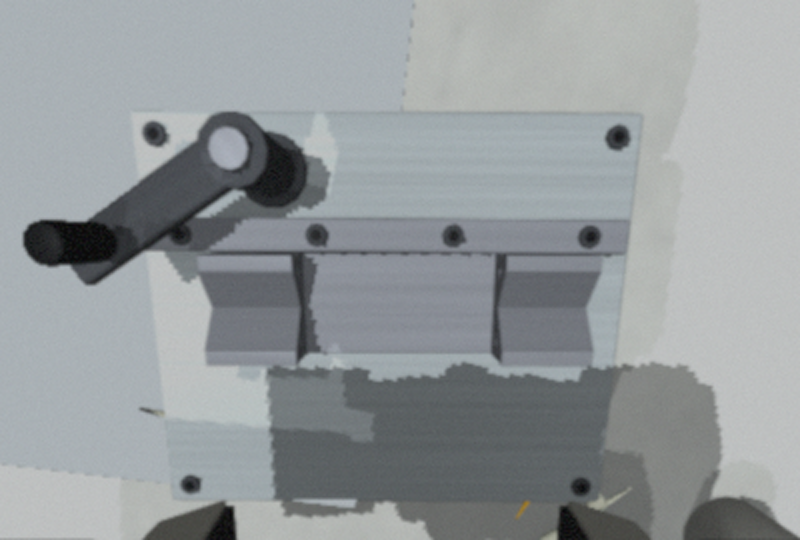

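```bash
python3 - <<'E'
from fit import *
w=np.load("w5.npy",allow_pickle=True).item()
P=lambda L:[(80+u/2,v/2) for u,v in L]
G,e=fitpx(w,[(80,100,8),(80,-100,8),(-85,-100,8),(-85,100,8),(28,-90,34),(40,-90,34)],P([(132,113),(643,115),(598,500),(172,500),(627,252),(630,220)]),F);print(G,e.tolist())
V,e=fitpx(w,[(-20,72,46),(20,72,46),(20,38,46),(-20,38,46),(-20,-38,46),(20,-38,46),(20,-72,46),(-20,-72,46)],P([(206,364),(198,256),(293,254),(298,364),(500,364),(507,255),(603,256),(592,365)]),[560,169.6,.243]);print(V,e.tolist())
print(rot(-G[2])@(V[:2]-G[:2]),V[2]-G[2])
k=ray(w,80+45/2,244/2,106);k=rot(-G[2])@(k[:2]-G[:2]);print("knob",k,np.arctan2(k[1]-45,58-k[0]))
E
```

```text
[5.52289245e+02 1.75224428e+02 2.42584241e-01] [[-1.4, -1.2], [0.3, -0.9], [0.6, 1.2], [0.9, 0.2], [-0.5, 1.1], [-0.0, 0.1]]
[5.61263448e+02 1.71892884e+02 2.44294143e-01] [[0.7, 0.3], [-0.4, -1.2], [-0.0, -0.0], [0.0, 0.4], [0.4, 0.7], [-0.0, -0.2], [-0.2, -0.6], [-0.3, 0.4]]
[ 7.91116533 -5.38970939] 0.0017099015099907022
knob [31.81369298 87.16497862] 1.0150468341285523
```

```bash
sed -i 's/^F=.*/F=np.array([552.3,175.2,.243])/' h.py; python3 -c "
from h import *
print(rel([502,-265,150],1.448))"
```

```text
[-1.12575e+02  4.09719e+02 -4.95400e+00  1.00000e-02 -1.20000e-02
 -1.20100e+00]
```

Call:
step_arm(
  deltas=[
    [-10,37,-6,0,0,-0.11],
    [-20,74,-12,0,0,-0.22],
    [-30,111,-16,0,0,-0.33],
    [-40,148,-16,0,0,-0.44],
    [-50,185,-16,0,0,-0.55],
  ],
)

```text
time: 7.25
tool_pos: [504.8, -32.4, 154.7]
tcp_rot: [3.137, -0.003, 0.797]
contact_force: [1.7, -0.8, -0.4]
grip_width: 92.0
```

```bash
python3 -c "
from h import *
print(bot.get_obs()['tool_pos'],rel([502,-265,150],1.448))"
```

```text
[504.79461152 -32.38696198 154.70062019] [-1.68320e+02  1.60569e+02  4.96200e+00  6.00000e-03 -1.00000e-03
 -6.51000e-01]
```

Call:
step_arm(
  deltas=[
    [-28,26,0,0,0,-0.11],
    [-56,53,0,0,0,-0.22],
    [-84,80,0,0,0,-0.33],
    [-112,107,0,0,0,-0.44],
    [-140,134,0,0,0,-0.55],
  ],
  fingers=64,
)

```text
time: 7.67
tool_pos: [501.0, -227.0, 154.4]
tcp_rot: [3.137, 0.001, 1.346]
contact_force: [1.7, 0.8, -0.3]
grip_width: 65.6
```

Call:
step_arm(
  deltas=[
    [-38,0,0,0,0,-0.1],
    [-38,0,0,0,0,-0.1],
    [-38,0,0,0,0,-0.1],
  ],
)

```text
time: 7.92
tool_pos: [491.8, -263.8, 153.7]
tcp_rot: [3.139, 0.002, 1.436]
contact_force: [-0.5, 1.0, 0.6]
grip_width: 63.9
```

```bash
python3 -c "
from h import *
print(bot.get_obs()['tool_pos'],rel([509.8,-202.3,100],1.448))
w=bot.capture('wrist');np.save('w6.npy',w,allow_pickle=True)
print(bot.boxes_of('shaft_centre',w)[:1])
cv2.imwrite('pics/w6.png',w['color'][:,:,::-1])"
```

```text
[ 491.80255022 -263.77635302  153.7324815 ] [ 6.3418e+01  9.4260e+00  5.3663e+01  3.0000e-03  2.0000e-03 -1.2000e-02]
[{'rect': [285.9, 134.8, 31.7, 204.9], 'p': 0.91}]
```

View pics/w6.png

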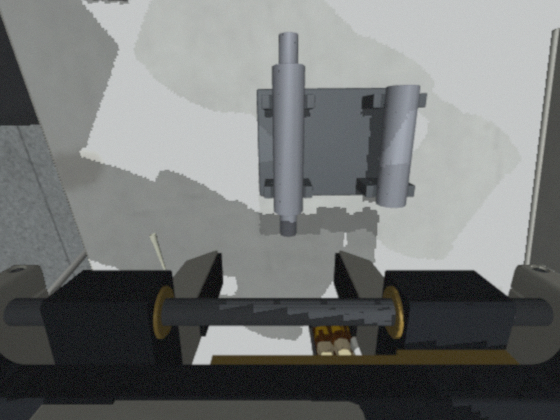

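```bash
python3 - <<'E'
from h import *
w=np.load("w6.npy",allow_pickle=True).item()
a,b=ray(w,288.5,33.5,45),ray(w,288.5,235.5,45);print("shaft",(a+b)/2,np.linalg.norm(a-b),np.arctan2(*(a-b)[[1,0]])-np.pi/2)
a,b=ray(w,289.5,65,50),ray(w,288.5,214,50);print("body",(a+b)/2,np.linalg.norm(a-b),np.arctan2(*(a-b)[[1,0]])-np.pi/2)
s=(a+b)/2
print(rel([*s[:2],100],1.448),bot.get_obs()['tcp_rot'])
E
```

```text
shaft [ 508.95899235 -202.76379422   45.        ] 151.49021435327185 -0.12404354511113791
body [ 509.12862416 -202.77121331   50.        ] 110.01644572956468 -0.13043923500433685
[ 6.0069e+01  9.2690e+00  5.3428e+01  2.0000e-03  1.0000e-03 -9.0000e-03] [3.13991241e+00 5.03038716e-04 1.43919599e+00]
```

Call:
step_arm(
  deltas=[
    [30,4.5,15,0,0,-0.007],
    [60,9.2,35,0,0,-0.007],
    [60,9.2,50,0,0,-0.007],
    [60,9.2,50,0,0,-0.007],
  ],
)

```text
time: 8.35
tool_pos: [507.7, -199.2, 100.6]
tcp_rot: [-3.137, -0.002, 1.452]
contact_force: [0.4, -0.3, -0.4]
grip_width: 64.0
```

```bash
python3 -c "
from h import *
o=bot.get_obs();print(o['tool_pos'],o['tcp_rot'],rel([509.1,-202.7,59],1.446))"
```

```text
[ 507.68347575 -199.18519421  100.58133485] [-3.13745409e+00 -1.90876830e-03  1.45152746e+00] [-3.4010e+00  1.9970e+00  4.1567e+01 -4.0000e-03 -2.0000e-03  6.0000e-03]
```

Call:
step_arm(
  deltas=[
    [-1,1,12,0,0,0.003],
    [-1,1,24,0,0,0.003],
    [-1,1,36,0,0,0.003],
    [-1,1,40,0,0,0.003],
    [-1,1,40,0,0,0.003],
  ],
)

```text
time: 8.77
tool_pos: [509.3, -203.7, 62.8]
tcp_rot: [-3.141, -0.0, 1.445]
contact_force: [0.5, -0.5, -0.4]
grip_width: 63.8
```

```bash
python3 -c "
from h import *
o=bot.get_obs();print(o['tool_pos'],o['tcp_rot'],rel([509.1,-202.7,59],1.446))"
```

```text
[ 509.25445348 -203.73019962   62.77084804] [-3.14110897e+00 -9.41296623e-05  1.44491858e+00] [ 1.002e+00 -2.810e-01  3.771e+00 -0.000e+00 -0.000e+00 -1.000e-03]
```

Call:
step_arm(
  deltas=[
    [1,0,2,0,0,0],
    [1,0,3,0,0,0],
    [1,0,3,0,0,0],
  ],
)

```text
time: 9.02
tool_pos: [509.7, -203.2, 60.3]
tcp_rot: [3.141, 0.0, 1.445]
contact_force: [-0.7, -0.0, 0.7]
grip_width: 64.2
```

Call:
step_arm(
  deltas=[
    [0,0,0,0,0,0],
    [0,0,0,0,0,0],
    [0,0,0,0,0,0],
    [0,0,0,0,0,0],
    [0,0,0,0,0,0],
  ],
  fingers=15,
)

```text
time: 9.43
tool_pos: [509.3, -203.2, 59.8]
tcp_rot: [3.142, 0.0, 1.445]
contact_force: [-0.4, 0.6, 0.1]
grip_width: 35.2
```

Call:
step_arm(
  deltas=[
    [0,0,0,0,0,0],
    [0,0,0,0,0,0],
    [0,0,0,0,0,0],
  ],
)

```text
time: 9.68
tool_pos: [508.3, -203.0, 59.6]
tcp_rot: [-3.139, -0.0, 1.445]
contact_force: [-5.2, -1.0, 2.9]
grip_width: 22.4
```

Call:
step_arm(
  deltas=[
    [0,0,0,0,0,0],
    [0,0,-4,0,0,0],
    [0,0,-14,0,0,0],
    [0,0,-34,0,0,0],
    [0,0,-60,0,0,0],
  ],
)

```text
time: 10.1
tool_pos: [508.7, -202.6, 119.4]
tcp_rot: [-3.139, -0.001, 1.445]
contact_force: [0.7, -0.5, -2.9]
grip_width: 22.2
```

Call:
step_arm(
  deltas=[
    [0,0,-25,0,0,0],
    [0,0,-40,0,0,0],
    [0,0,-40,0,0,0],
  ],
)

```text
time: 10.35
tool_pos: [511.5, -204.1, 164.0]
tcp_rot: [3.134, 0.003, 1.445]
contact_force: [0.7, -0.5, -2.2]
grip_width: 22.5
```

```bash
python3 -c "
from h import *
o=bot.get_obs();print(o['tool_pos'],o['tcp_rot'],rel([561.3,171.9,160],1.815))"
```

```text
[ 511.46051118 -204.05480583  163.95486577] [3.13377139e+00 2.93209552e-03 1.44461833e+00] [ 3.79248e+02  2.11000e+00  2.85900e+00  7.00000e-03  4.00000e-03
 -3.70000e-01]
```

Call:
step_arm(
  deltas=[
    [15,0,0,0,0,-0.02],
    [40,0,0,0,0,-0.05],
    [70,0,0,0,0,-0.08],
    [102,0,0,0,0,-0.11],
    [135,0,0,0,0,-0.15],
  ],
)

```text
time: 10.77
tool_pos: [526.0, -68.0, 158.8]
tcp_rot: [-3.141, -0.0, 1.595]
contact_force: [0.9, -0.8, -2.9]
grip_width: 22.3
```

Call:
step_arm(
  deltas=[
    [33,5,0,0,0,-0.04],
    [65,10,0,0,0,-0.08],
    [95,15,0,0,0,-0.12],
    [125,20,0,0,0,-0.16],
    [150,25,0,0,0,-0.2],
  ],
)

```text
time: 11.18
tool_pos: [547.3, 83.6, 158.7]
tcp_rot: [-3.14, -0.001, 1.797]
contact_force: [0.0, -0.1, -2.6]
grip_width: 22.6
```

```bash
python3 -c "
from h import *
o=bot.get_obs();print(o['tool_pos'],o['tcp_rot'],rel([561.3,171.9,160],1.815))"
```

```text
[547.26220554  83.64223079 158.70473869] [-3.14045205e+00 -7.38909181e-04  1.79726477e+00] [ 8.2853e+01  3.3495e+01 -1.2720e+00 -1.0000e-03 -1.0000e-03 -1.8000e-02]
```

Call:
step_arm(
  deltas=[
    [28,11,0,0,0,-0.006],
    [55,22,0,0,0,-0.012],
    [75,30,0,0,0,-0.018],
    [82,33,0,0,0,-0.018],
    [82,33,0,0,0,-0.018],
  ],
)

```text
time: 11.6
tool_pos: [561.3, 170.4, 158.6]
tcp_rot: [-3.141, -0.0, 1.815]
contact_force: [-0.5, 0.1, -2.6]
grip_width: 22.3
```

Call:
step_arm(
  deltas=[
    [0,0,20,0,0,0],
    [0,0,40,0,0,0],
    [0,0,50,0,0,0],
    [0,0,50,0,0,0],
  ],
)

```text
time: 11.93
tool_pos: [560.0, 167.1, 106.8]
tcp_rot: [-3.136, -0.0, 1.811]
contact_force: [0.0, -0.0, -3.2]
grip_width: 22.4
```

```bash
python3 -c "
from h import *
o=bot.get_obs();print(o['tool_pos'],o['tcp_rot'],rel([561.3,171.9,64],1.815))
w=bot.capture('wrist');np.save('w7.npy',w,allow_pickle=True)
cv2.imwrite('pics/w7.png',w['color'][:,:,::-1])"
```

```text
[559.96967057 167.13316977 106.84927701] [-3.13560950e+00 -1.17845680e-04  1.81132999e+00] [ 4.3080e+00  2.6840e+00  4.2834e+01 -6.0000e-03 -0.0000e+00 -4.0000e-03]
```

View pics/w7.png

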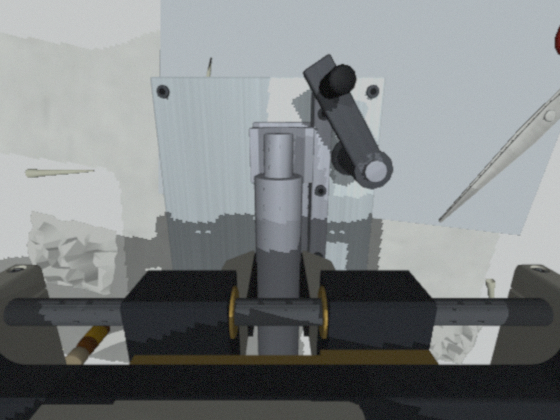

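```bash
python3 - <<'E'
from h import *
w=np.load("w7.npy",allow_pickle=True).item()
tcp=np.array([559.97,167.13]); yaw=1.8113
B=rot(yaw)
for n,u,v,z,l in (("end",279.5,133,92,75),("step",278.5,174.5,96,55)):
    p=ray(w,u,v,z); q=B.T@(p[:2]-tcp); print(n,p,"along",q[0]-l,"lat",q[1])
o=bot.get_obs();print(o['tool_pos'],o['tcp_rot'],rel([561.3,171.9,64],1.815))
E
```

```text
end [542.99018084 241.00113635  92.        ] along 0.7894409540377438 lat -1.104393222886877
step [547.05579897 222.56006943  96.        ] along 1.9107454382654012 lat -0.6604837092076306
[560.94675349 167.47835221 108.51237212] [-3.13834276e+00 -3.25110733e-06  1.81142770e+00] [ 4.2100e+00  1.5410e+00  4.4508e+01 -3.0000e-03 -0.0000e+00 -4.0000e-03]
```

Call:
step_arm(
  deltas=[
    [3,1,8,0,0,-0.003],
    [3,1,18,0,0,-0.003],
    [3,1,26,0,0,-0.003],
    [3,1,30,0,0,-0.003],
    [3,1,30,0,0,-0.003],
  ],
)

```text
time: 12.4
tool_pos: [561.3, 171.6, 78.4]
tcp_rot: [-3.139, -0.0, 1.816]
contact_force: [-0.7, 0.8, -2.6]
grip_width: 22.2
```

Call:
step_arm(
  deltas=[
    [0,0,0,0,0,0],
    [0,0,0,0,0,0],
  ],
)

```text
time: 12.57
tool_pos: [562.3, 171.8, 80.0]
tcp_rot: [3.141, 0.0, 1.816]
contact_force: [-0.1, -0.4, -2.7]
grip_width: 22.2
```

```bash
python3 -c "
from h import *
o=bot.get_obs();print(o['tool_pos'],o['tcp_rot'],rel([561.3,171.9,64],1.815))"
```

```text
[562.25593135 171.82704641  80.00309217] [3.14092643e+00 1.48678198e-04 1.81561250e+00] [ 3.0500e-01 -9.2000e-01  1.6002e+01  1.0000e-03  0.0000e+00  1.0000e-03]
```

Call:
step_arm(
  deltas=[
    [-0.7,-0.4,3,0,0,0],
    [-0.7,-0.4,6,0,0,0],
    [-0.7,-0.4,9,0,0,0],
    [-0.7,-0.4,11,0,0,0],
    [-0.7,-0.4,12,0,0,0],
  ],
)

```text
time: 12.98
tool_pos: [561.5, 170.9, 67.2]
tcp_rot: [-3.141, 0.0, 1.816]
contact_force: [-0.8, 0.4, -2.5]
grip_width: 22.3
```

Call:
step_arm(
  deltas=[
    [0,0,1,0,0,0],
    [0,0,2,0,0,0],
    [0,0,2,0,0,0],
  ],
)

```text
time: 13.23
tool_pos: [561.7, 171.0, 65.5]
tcp_rot: [-3.141, 0.0, 1.816]
contact_force: [-0.4, 0.4, -3.6]
grip_width: 22.6
```

Call:
step_arm(
  deltas=[
    [0,0,0.7,0,0,0],
    [0,0,1.4,0,0,0],
    [0,0,1.4,0,0,0],
    [0,0,1.4,0,0,0],
  ],
)

```text
time: 13.57
tool_pos: [561.8, 171.0, 64.4]
tcp_rot: [3.141, 0.0, 1.816]
contact_force: [-1.1, -0.0, -0.9]
grip_width: 22.5
```

Call:
step_arm(
  deltas=[
    [0,0,0.7,0,0,0],
    [0,0,1,0,0,0],
    [0,0,1,0,0,0],
    [0,0,1,0,0,0],
  ],
)

```text
time: 13.9
tool_pos: [561.9, 171.0, 64.4]
tcp_rot: [3.141, 0.0, 1.816]
contact_force: [-2.7, -0.1, 6.1]
grip_width: 22.1
```

Call:
step_arm(
  deltas=[
    [0,0,0.7,0,0,0],
    [0,0,0.7,0,0,0],
    [0,0,0.7,0,0,0],
  ],
)

```text
time: 14.15
tool_pos: [561.9, 171.0, 64.2]
tcp_rot: [3.141, 0.0, 1.816]
contact_force: [-4.8, -1.5, 11.0]
grip_width: 22.4
```

Call:
step_arm(
  deltas=[
    [0,0,0,0,0,0],
    [0,0,0,0,0,0],
    [0,0,0,0,0,0],
  ],
  fingers=44,
)

```text
time: 14.4
tool_pos: [562.1, 171.0, 62.8]
tcp_rot: [3.141, 0.0, 1.816]
contact_force: [-0.0, -0.3, -0.3]
grip_width: 37.8
```

```bash
python3 -c "
from h import *
print(inF())"
```

```text
[ 8.490e+00 -6.380e+00  6.278e+01  1.570e+00 -1.000e-02 -3.400e-01
 -2.800e-01  3.778e+01  1.440e+01]
```

Call:
step_arm(
  deltas=[
    [0,0,-5,0,0,0],
    [0,0,-25,0,0,0],
    [0,0,-55,0,0,0],
    [-20,0,-85,0,0,0],
    [-45,0,-110,0,0,0],
  ],
)

```text
time: 14.82
tool_pos: [572.7, 128.4, 174.8]
tcp_rot: [3.14, -0.0, 1.818]
contact_force: [1.9, -0.3, -0.0]
grip_width: 44.1
```

Call:
step_arm(
  deltas=[
    [-35,0,0,0,0,0],
    [-65,0,0,0,0,0],
    [-65,0,0,0,0,0],
  ],
  fingers=0,
)

```text
time: 15.07
tool_pos: [590.0, 59.4, 173.6]
tcp_rot: [3.139, 0.003, 1.812]
contact_force: [-0.6, 0.3, -0.1]
grip_width: 28.5
```

```bash
python3 -c "
from h import *
print(inF())
w=bot.capture('wrist');np.save('w8.npy',w,allow_pickle=True)
cv2.imwrite('pics/w8.png',cv2.resize(w['color'][:280,100:480,::-1],None,fx=2,fy=2,interpolation=cv2.INTER_CUBIC))"
```

```text
[ 8.7400e+00 -1.2147e+02  1.7355e+02  1.5700e+00 -5.6000e-01  3.0000e-01
 -1.1000e-01  2.8530e+01  1.5070e+01]
```

View pics/w8.png

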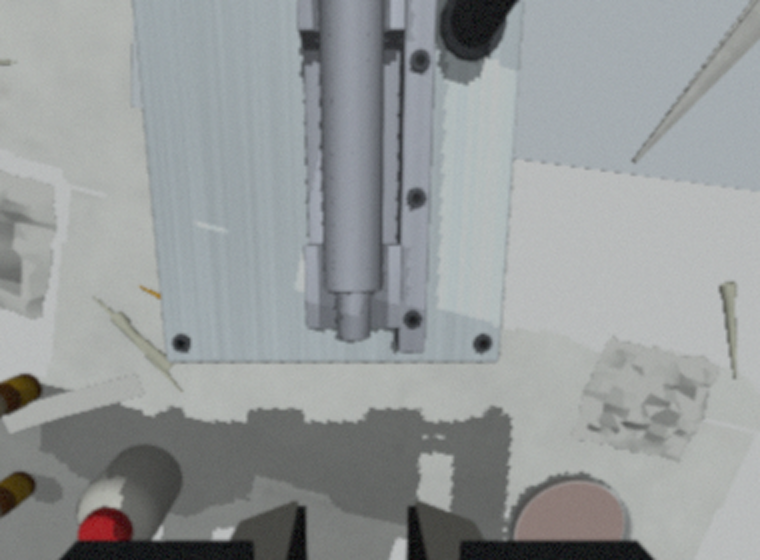

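```bash
python3 - <<'E'
from h import *
w=np.load("w8.npy",allow_pickle=True).item()
f=lambda u,v,z:(rot(-F[2])@(ray(w,100+u/2,v/2,z)[:2]-F[:2])).round(1)
print("end",f(353,338,49)+[0,75],"step",f(354,291,57)+[0,55],"block outer",f(318,328,46)+[0,72],f(318,245,46)+[0,38])
print("shaft edges far",f(322,30,49),f(384,30,49),"near",f(328,280,49),f(382,280,49),"block edges",f(306,300,46),f(400,300,46))
print(relF(15,125,150,0),inF())
E
```

```text
end [ 8.4 -5.7] step [ 8.9 -5.6] block outer [-6.4 -4.9] [-5.7 -5.1]
shaft edges far [-2.5 32.3] [20.2 32.2] near [ -1.7 -56.8] [ 20.4 -56.9] block edges [-11.2 -65.2] [ 28.2 -65.3]
[ 2.44022e+02  6.03400e+00  2.28430e+01  1.00000e-03 -0.00000e+00
  1.56900e+00] [ 8.4300e+00 -1.1899e+02  1.7300e+02  1.5700e+00  3.1000e-01  2.0000e-01
 -7.0000e-02  2.4500e+01  1.5120e+01]
```

```bash
python3 - <<'E'
from h import *
print(relF(32,87.5,160,2.11),inF())
E
```

```text
[ 2.06551e+02  2.31220e+01  1.28830e+01  1.00000e-03  1.00000e-03
 -5.41000e-01] [ 8.4300e+00 -1.1899e+02  1.7300e+02  1.5700e+00  3.1000e-01  2.0000e-01
 -7.0000e-02  2.4500e+01  1.5120e+01]
```

Call:
step_arm(
  deltas=[
    [40,4,0,0,0,-0.1],
    [80,8,0,0,0,-0.2],
    [120,13,0,0,0,-0.3],
    [160,18,0,0,0,-0.4],
    [195,23,5,0,0,-0.5],
  ],
  fingers=42,
)

```text
time: 15.53
tool_pos: [562.5, 262.6, 168.5]
tcp_rot: [3.14, -0.0, 2.322]
contact_force: [-0.3, 0.7, 0.2]
grip_width: 41.6
```

Call:
step_arm(
  deltas=[
    [6,0,5,0,0,-0.04],
    [6,0,5,0,0,-0.04],
    [6,0,5,0,0,-0.04],
    [6,0,5,0,0,-0.04],
  ],
)

```text
time: 15.87
tool_pos: [559.5, 263.0, 162.7]
tcp_rot: [-3.141, 0.0, 2.354]
contact_force: [-0.4, -0.4, -0.1]
grip_width: 41.6
```

```bash
python3 - <<'E'
from h import *
print(relF(32,87.5,105,2.11),inF())
w=bot.capture('wrist');np.save('w9.npy',w,allow_pickle=True)
print(bot.boxes_of("keeper_knob",w)[:2])
cv2.imwrite('pics/w9.png',w['color'][:,:,::-1])
E
```

```text
[ 1.4050e+00  5.3960e+00  5.7725e+01 -0.0000e+00  0.0000e+00  1.0000e-03] [ 2.8100e+01  8.3540e+01  1.6273e+02  2.1100e+00 -3.8000e-01 -3.5000e-01
 -8.0000e-02  4.1620e+01  1.5870e+01]
[{'rect': [285.6, 251.2, 26.0, 86.8], 'p': 0.61}]
```

View pics/w9.png

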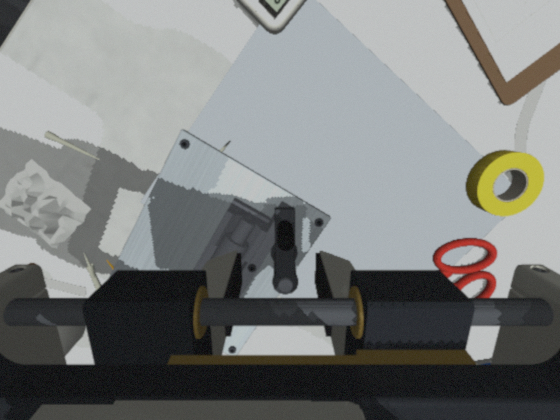

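Call:
step_arm(
  deltas=[
    [1,5,3,0,0,0],
    [1,5,20,0,0,0],
    [1,5,40,0,0,0],
    [1,5,55,0,0,0],
    [1,5,56,0,0,0],
  ],
)

```text
time: 16.38
tool_pos: [561.0, 266.5, 103.4]
tcp_rot: [-3.137, -0.002, 2.354]
contact_force: [-1.4, -0.3, -0.6]
grip_width: 42.2
```

```bash
python3 - <<'E'
from h import *
print(inF())
def t(a,d): return [*to(F,(58-50*np.cos(a)-d*np.sin(a),45+50*np.sin(a)-d*np.cos(a))),106]
for a in (.93,.83,.73,.63,.53,.43): print(a,rel(t(a,12),F[2]+np.pi-a))
E
```

```text
[ 30.46  86.56 103.4    2.11  -1.41  -0.28  -0.6   42.25  16.38]
0.93 [-1.2620e+00 -1.4731e+01 -2.5300e+00 -5.0000e-03 -3.0000e-03 -1.0100e-01]
0.83 [-3.1980e+00 -1.9493e+01 -2.5110e+00 -5.0000e-03 -3.0000e-03 -2.0100e-01]
0.73 [-5.6000e+00 -2.4037e+01 -2.4950e+00 -5.0000e-03 -3.0000e-03 -3.0100e-01]
0.63 [-8.4440e+00 -2.8318e+01 -2.4800e+00 -4.0000e-03 -3.0000e-03 -4.0100e-01]
0.53 [-1.1701e+01 -3.2294e+01 -2.4680e+00 -4.0000e-03 -4.0000e-03 -5.0100e-01]
0.43 [-1.5338e+01 -3.5926e+01 -2.4590e+00 -4.0000e-03 -4.0000e-03 -6.0100e-01]
```

Call:
step_arm(
  deltas=[
    [0,0,0,0,0,0],
    [0,0,0,0,0,0],
    [0,0,0,0,0,0],
  ],
  fingers=24,
)

```text
time: 16.63
tool_pos: [563.1, 267.8, 107.9]
tcp_rot: [3.139, 0.001, 2.355]
contact_force: [0.1, -0.3, 0.2]
grip_width: 27.0
```

```bash
python3 - <<'E'
from h import *
print(inF())
def t(a,d): return [*to(F,(58-50*np.cos(a)-d*np.sin(a),45+50*np.sin(a)-d*np.cos(a))),106]
for a in (.93,.83,.73,.63,.53,.43): print(a,rel(t(a,6),F[2]+np.pi-a))
E
```

```text
[ 32.81  87.25 107.93   2.11   0.14  -0.28   0.19  26.96  16.63]
0.93 [-3.4000e-02 -1.1118e+01  1.9070e+00  2.0000e-03  1.0000e-03 -1.0000e-01]
0.83 [-1.3720e+00 -1.5971e+01  1.8980e+00  2.0000e-03  1.0000e-03 -2.0000e-01]
0.73 [-3.1870e+00 -2.0666e+01  1.8900e+00  2.0000e-03  1.0000e-03 -3.0000e-01]
0.63 [-5.4630e+00 -2.5157e+01  1.8830e+00  2.0000e-03  2.0000e-03 -4.0000e-01]
0.53 [-8.1740e+00 -2.9397e+01  1.8770e+00  2.0000e-03  2.0000e-03 -5.0000e-01]
0.43 [-1.1296e+01 -3.3346e+01  1.8720e+00  2.0000e-03  2.0000e-03 -6.0000e-01]
```

Call:
step_arm(
  deltas=[
    [0,-8,1,0,0,-0.08],
    [-1.4,-16,1,0,0,-0.2],
    [-3.2,-20.7,1,0,0,-0.3],
    [-5.5,-25.2,1,0,0,-0.4],
    [-8.2,-29.4,1,0,0,-0.5],
  ],
)

```text
time: 17.05
tool_pos: [547.9, 241.4, 107.0]
tcp_rot: [3.14, 0.002, 2.86]
contact_force: [0.7, 1.5, -0.5]
grip_width: 24.1
```

```bash
python3 - <<'E'
from h import *
print(inF())
def t(a,d): return [*to(F,(58-50*np.cos(a)-d*np.sin(a),45+50*np.sin(a)-d*np.cos(a))),106]
for a in (.43,.33,.23,.13,.03): print(a,rel(t(a,6),F[2]+np.pi-a))
E
```

```text
[ 11.64  65.37 106.99   2.62   0.69   1.52  -0.45  24.06  17.05]
0.43 [-1.108e+00 -5.109e+00  9.860e-01  2.000e-03  2.000e-03 -9.400e-02]
0.33 [-2.420e+00 -9.968e+00  9.790e-01  2.000e-03  2.000e-03 -1.940e-01]
0.23 [-4.2100e+00 -1.4673e+01  9.7400e-01  2.0000e-03  3.0000e-03 -2.9400e-01]
0.13 [-6.4610e+00 -1.9176e+01  9.7000e-01  1.0000e-03  3.0000e-03 -3.9400e-01]
0.03 [-9.1500e+00 -2.3431e+01  9.6800e-01  1.0000e-03  3.0000e-03 -4.9400e-01]
```

Call:
step_arm(
  deltas=[
    [-1,-5,0,0,0,-0.1],
    [-2.4,-10,0,0,0,-0.2],
    [-4.2,-14.7,0,0,0,-0.3],
    [-6.5,-19.2,0,0,0,-0.4],
    [-9,-22.5,0,0,0,-0.49],
  ],
)

```text
time: 17.47
tool_pos: [549.8, 217.2, 106.9]
tcp_rot: [3.141, 0.002, -2.933]
contact_force: [-1.6, 1.0, 0.9]
grip_width: 24.2
```

```bash
python3 - <<'E'
from h import *
print(inF())
print(rel([*to(F,(8,38)),106],F[2]+np.pi))
E
```

```text
[  7.67  41.34 106.91  -3.18  -1.56   1.02   0.85  24.2   17.47]
[-4.46e-01 -3.33e+00  9.04e-01  1.00e-03  2.00e-03 -3.40e-02]
```

Call:
step_arm(
  deltas=[
    [0,-1.5,0,0,0,-0.03],
    [0,-3,0,0,0,-0.03],
    [0,-3,0,0,0,-0.03],
  ],
)

```text
time: 17.72
tool_pos: [550.5, 214.7, 106.8]
tcp_rot: [3.14, 0.002, -2.909]
contact_force: [-1.8, 2.3, 3.0]
grip_width: 24.5
```

Call:
step_arm(
  deltas=[
    [0,-1,0,0,0,0],
    [0,-2,0,0,0,0],
    [0,-2,0,0,0,0],
  ],
)

```text
time: 17.97
tool_pos: [550.5, 214.4, 106.8]
tcp_rot: [3.138, 0.002, -2.909]
contact_force: [-3.2, 9.6, 3.7]
grip_width: 24.0
```

```bash
python3 -c "
from h import *
print(inF())"
```

```text
[  7.68  38.5  106.77  -3.15  -3.23   9.58   3.65  23.97  17.97]
```

Call:
step_arm(
  deltas=[
    [0,4.5,0,0,0,0],
    [0,5.5,0,0,0,0],
    [0,5.5,-25,0,0,0],
    [0,5.5,-60,0,0,0],
    [0,5.5,-100,0,0,0],
  ],
)

```text
time: 18.38
tool_pos: [548.4, 216.8, 205.1]
tcp_rot: [-3.141, -0.004, -2.908]
contact_force: [1.2, -0.1, 0.3]
grip_width: 24.2
```

Call:
step_arm(
  deltas=[
    [-38,15,0,0,0,0],
    [-75,30,0,0,0,0],
    [-110,40,0,0,0,0],
    [-110,40,0,0,0,0],
  ],
)

```text
time: 18.72
tool_pos: [651.3, 283.9, 202.9]
tcp_rot: [-3.141, 0.002, -2.908]
contact_force: [-0.6, -2.2, -1.0]
grip_width: 24.1
```

```bash
python3 -c "
from h import *
print(inF())
w=bot.capture('wrist');np.save('w10.npy',w,allow_pickle=True)
cv2.imwrite('pics/w10.png',cv2.resize(w['color'][:280,100:480,::-1],None,fx=2,fy=2,interpolation=cv2.INTER_CUBIC))"
```

```text
[122.27  81.72 202.93  -3.15  -0.58  -2.15  -0.99  24.15  18.72]
```

View pics/w10.png

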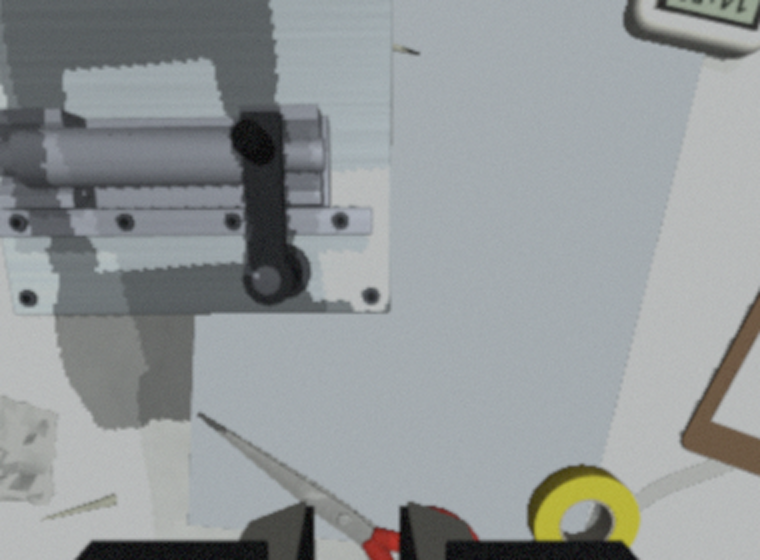

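```bash
python3 - <<'E'
from fit import *
w=np.load("w10.npy",allow_pickle=True).item()
G=F
f=lambda u,v,z:(rot(-G[2])@(ray(w,100+u/2,v/2,z)[:2]-G[:2])).round(1)
a,b=f(261,113,72),f(267,272,72); print("arm tip",a,"pivot",b,"angle",np.arctan2(a[1]-b[1],b[0]-a[0]))
print("knob top",f(246,132,106),"plate corner (80,100)",f(389,313,8))
print("shaft end",f(325,155,49)-[0,75],"block outer",f(320,190,46)-[0,72])
print("rail face",f(371,209,34),"block edge top",f(321,206,46))
for n in("top",):
    c=bot.capture(n)
    for q in ("red_cap_bottle","vial_a","dish","timer_box","roller_centre"): print(q,[[round(v) for v in b["rect"]] for b in bot.boxes_of(q,c)[:1]])
E
```

```text
arm tip [-4.4 46.5] pivot [55.6 45.6] angle 0.014998875151850572
knob top [ 7.1 45.7] plate corner (80,100) [ 81.1 100.3]
shaft end [ 8.3 -5. ] block outer [22.1 -4.7]
rail face [29.9 90.1] block edge top [28.8 67.6]
red_cap_bottle [[314, 248, 17, 20]]
vial_a []
dish []
timer_box [[178, 276, 18, 20]]
roller_centre [[386, 213, 33, 9]]
```

```bash
python3 -c "
from plant import bot
print(bot.close_job())"
```

```text
the job is handed in; nothing more can be done
None
```

I handed the job in at about 19 s with all three steps done in the order asked; no verdict came back.

- **V-block:** I pushed it along the plate with both open fingers until it stopped on the rail, at about 23 N. It measured at x = 7.9 mm (8 is flush) and parallel to within 0.002 rad.
- **Shaft:** I gripped it at mid-length and lowered it until the Vs carried it, pressing at about 11 N before letting go. It sits at x of about 8.4 mm and within 0.6 mm of the block's middle.
- **Keeper:** I swung it by the knob to its stop, pushing to about 10 N with no further movement. The last picture shows the arm across the shaft. It measured about 0.015 rad, which is within the camera error, and the knob stands at about (7, 46) mm in the fixture frame (nominal 8, 45).

In the last check the bottle, timer and roller were where they started, to within 2 pixels. The network did not find the dish or vials in that last top view, so their places were not re-measured, but the arm never went near them low down. The highest wrist force I read was about 30 N, during the push to the rail, and the gripper was clear of everything at hand-in.

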